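Hold the angle gauge on a worn sofa foot for marking out its replacement

TASK

The sofa's old foot is screwed down with its worn, uneven sole upwards, next to the taller blank for the new one: pick up the dial angle gauge by its grip head, stand the middle of its base on the worn sole with the dial facing away from the blank and its back along the blank's face (touching it or less than a centimetre off, and parallel to it), and rock it there until the hanging pointer comes to rest on the index mark of the bezel. Then keep holding it just so, its base bearing lightly on the sole, so that I can scribe the saw line along the base: your program finishes while still gripping and holding the gauge. Leave everything else on the table where it lies.

Things in the scene. Friction and masses are not known exactly. Their poses are not given: they have to be found in the camera images.
- gauge: grey dial angle gauge, loose, upright. Origin: centre of base's underside; z up, +x out of the dial face (at the start away from robot, within 35 deg), y along the base. Base 120 (y) x 28 (x) x 16 mm; round housing 104 across, centred 70 mm up; on top a grip head 60 (y) x 28 (x), 82 to 124 mm up, to pinch front to back. All 28 mm thick, flat front and back (x = +-14). About 0.3 kg
- gauge_pointer (a joint): black pointer hung from the dial's centre, swings by gravity, always settles plumb within about 1.5 s. Rad, relative to the gauge, about its +x axis: 0 points straight to the base, positive towards the gauge's +y end. Leaning the gauge's top towards its +y end by an angle makes the value that angle
- gauge_mark (a joint): bezel ring with black diamond index mark, already set to the wanted angle, stiff, turns with the gauge. Zero and sense as the pointer's; 0.12 to 0.36 rad. Pointer is on the mark when both values are equal: the gauge's top then leans by this angle towards its +y end
- pointer_tip (a point): point on the pointer near its tip, 40 mm from the dial's centre
- mark_tip (a point): point at the inner corner of the index mark, 40 mm from the dial's centre
- gauge_back (a point): middle of the gauge's flat back: 14 mm behind its middle plane (gauge x = -14 mm), 60 mm above the underside of the base
- jig: plywood scrap 160 (x) x 130 (y) x 12 mm, fixed to the table, old foot and blank screwed to it: blank at x = -60 to -15 mm, foot at x = -15 to +35 mm. Origin: centre of its underside; z up; +x points from the blank to the foot, away from the robot within 25 deg
- blank: blank of the new foot: pale joist offcut, fixed upright, 45 (x) x 100 (y) x 120 mm tall, top 132 mm above the table. Origin: centre of its underside, 12 mm above the table; axes as the plywood's. The gauge's back goes along its +x face (22.5 mm from the origin), against which the old foot stands
- foot: old sofa foot, dark wood, 50 (x) x 84 (y) x 78 mm tall, fixed sole up. Origin: centre of its underside, 12 mm above the table; axes as the plywood's. Worn top, lumpy across y, level along x: rounds of radius 40 mm about (y, z) = (-2, 38), 18 about (24, 52), 15 about (-27, 53) mm. A straight edge rocks on it, touching farther towards its lowered end
- sole_top (a point): highest line of the foot's worn sole, in the middle of its 50 mm depth (foot x = 0, y = -2 mm), 90 mm above the table
- mug: white mug, 80 mm across, 92 mm tall; a bystander, to be left alone. Origin: on its underside, at the middle
- glue: white glue bottle, 42 mm across, 130 mm tall; a bystander, to be left alone. Origin: on its underside, at the middle
- screwdriver: screwdriver lying flat; a bystander, to be left alone. Origin: on its underside, at the middle
- remote: black remote control lying flat, 170 x 48 x 20 mm; a bystander, to be left alone. Origin: on its underside, at the middle
- tea_box: cardboard tea box, 150 x 70 x 85 mm tall; a bystander, to be left alone. Origin: on its underside, at the middle
- food_tin: food tin, 74 mm across, 105 mm tall; a bystander, to be left alone. Origin: on its underside, at the middle
- tape_rule: black tape rule standing on edge, 70 x 36 x 62 mm tall; a bystander, to be left alone. Origin: on its underside, at the middle
- pencil: flat carpenter's pencil stub, 100 mm long, 10 mm wide, lying on the plywood in front of the old foot; a bystander, to be left alone. Origin: on its underside, at the middle
Not all that is in view belongs to the job. What is meant by the gauge is not orange, and is the larger of those in its own colour.

How it is judged:
On the way, in this order (a step that is already met when the one before it is completed fails the run):
1. the gauge is picked up off the table (contact force between the fingers and gauge above 1 N and height (world z) of gauge above 0.03 m), for 0.2 s.
2. the gauge, held, bears on the worn sole of the old foot (contact force between the fingers and gauge above 1 N and contact force between gauge and foot above 0.3 N), for 0.2 s.
At the end, for the whole second after the job is handed in: gauge gripped and still; base bears on the sole with 0.3 to 25 N; pointer at rest within 3 degrees (2.1 mm) of the mark; crown within 25 mm of the middle of the base; back at most 12 mm from the blank's face, parallel within 0.1 rad, dial away from it (contact force between the fingers and gauge above 2 N and contact force between gauge and foot between 0.3 and 25 N and height (world z) of gauge above 0.075 m and distance between pointer_tip and mark_tip below 0.0021 m and velocity of joint gauge_pointer between -0.2 and 0.2 rad/s and linear speed of gauge below 0.01 m/s and y of sole_top in the frame of gauge between -0.025 and 0.025 m and x of gauge_back in the frame of blank between 0.0195 and 0.0345 m and angle between the x axis of gauge and the x axis of blank, either way round below 0.1 rad); the arm keeps its last pose, push and grip.
It fails at once if a bystander on the table is moved by more than 30 mm (distance of any of mug, glue, screwdriver, remote, tea_box, food_tin, tape_rule, pencil from where it was at the start of the episode above 0.03 m).
It also fails if it takes over 45 s, if anything falls off the work surface, if the arm or the gripper's body presses on something with over 40 N, if the wrist force passes 120 N, or if a joint passes its speed limit or range.

ROBOT

A 7-joint arm with a two-finger parallel gripper is mounted at the origin on the work surface. World frame = base frame: x ahead of the robot, y to its left, z up, the work surface at z = 0. Lengths are in m, angles in rad, forces in N, time in s.
With the tool pointing down it reaches from about 0.4 to 0.85 m from the base axis. Payload 10.4 kg.
Tool frame: the origin (TCP) lies at the very end of the fingers, on their centre line; the grasp point (between the pads) lies 19 mm behind it; z points along the fingers, y is the line along which they close (so a half turn about z gives the same grasp; the last joint's range is limited). The gripper opens to 87 mm and grips with 3 to 60 N. Pads are 19 mm wide; open, the fingers measure 117 mm over their backs; the gripper's body (75 mm by 190 mm) begins 51 mm behind the grasp point.
Start: joints at [-1.156, 0.332, -0.065, 1.46, 0.022, 1.35, -0.088], TCP at [0.265, 0.566, 0.223] pointing down, gripper open.
Joint ranges: [-2.6, 2.6], [-0.5, 2.12], [-1.47, 1.34], [0.16, 2.42], [-1.27, 4.41], [0.06, 2.06], [-2.6, 2.6]. Speed limits (rad/s): [2.22, 2.22, 2.79, 2.79, 3.14, 3.14, 3.14].

INTERFACE

Orientations are given as a unit quaternion [x, y, z, w].
In Python, from bench import * gives the robot as it stands.
- The arm moves only by the tool step_arm, never from a script. Its arguments are lists of equal length, an entry for each row: "delta_pos": the shift along the world's x, y, z in units of 25 mm (1.0 is 25 mm), a list of three; "turn": the turn about the world's z in units of 0.12 rad (1.0 is 0.12 rad). In form: {"delta_pos": [[tx, ty, tz], ...], "turn": [turn, ...]}. A call has 1 to 12 rows; each row shifts and turns the commanded pose from where the row before left it; what a row does not reach is not made up. A row lasts 1/10 s, in which the tool goes at most 50 mm and 8.59 degrees, less where a joint would pass 70% of its speed; a pose out of reach is approached as far as the arm can. A call with a number of a shift or a turn outside -1 to 1 is refused whole. A call with a gripper value outside its range is refused whole. "grip" is the closure, from 0 (fully open) to 1 (shut), set as the call begins (left out, the last holds). The fingers move at their own pace and stop on an object; "newtons" is the grip in N (left out, the last holds). Time passes only in rows, so rows that do not move let the fingers close. It gives the time, the measured TCP pose, the force, the opening and the grip force at its end, in the units of the state.
- read_state(): the state, without advancing time (a new reading comes with each control period).
- camera(name): name is "scene" or "top"; returns a dict with "image" (420x560x3 uint8, red, green, blue), "z_map" (420x560 float32, m along the optical axis (not along the pixel's ray), 0 where there is no reading), "mtx" (3x3 intrinsics, pixels), "view" (4x4, takes a point from world to camera coordinates). Camera axes: x right, y up, looking along -z (the intrinsics and any distortion apply to the point x, -y, -z); pixel columns grow to the right and rows downward; lengths in m; the calibration is good to about 2 mm. A picture is of the moment at which its call begins.
- close_job(): hands the job in; it is judged then, once.
The state is a dict: "time": time; "joint_positions": joint angles; "joint_vel": joint speeds; "joint_torque": joint torques, N m; "ee_pos": TCP position; "eef_rot": TCP orientation; "ft_force": force on the tool from outside, world axes, zero at the start; "torque": the same for the moment, N m; "width": finger opening in m; "grip_force": force on a finger pad.
Only numpy, scipy, OpenCV 4.12 (cv2) and the standard library are available. Lean on these libraries where they do the work, as an engineer would, in place of code of your own. Each camera call takes 0.05 s, during which the arm holds its last target. There are 200 camera calls.

## Working session

There is one attempt and no reset: what is moved stays moved. The work goes in short steps, Python scripts to look and compute and a tool call to move; the robot and the scene stay as the last step left them, time stands still between calls to the robot, and variables do not carry over. Pictures are saved under pics/ and viewed, at most 10 in all, crops included, and the job is handed in when it is done.

Besides the shell and the picture viewer there is one more tool, called after ">>>" by a JSON object that holds its "fn" and its "kwargs", one argument or row to a line. step_arm: Moves the arm, as the interface text tells. Shifts and turns lie within -1 to 1; 1 stands for 25 mm of shift or 0.12 rad of turn. Its arguments: {"type":"object","properties":{"delta_pos":{"type":"array"},"turn":{"type":"array"},"grip":{"type":"number"},"newtons":{"type":"number"}},"required":["delta_pos","turn"]}

```bash
mkdir -p pics; cat > h.py <<'E'
from bench import *
import numpy as np, cv2
def cloud(c):
    h,w=c["z_map"].shape; K=c["mtx"]; z=c["z_map"]
    u,v=np.meshgrid(np.arange(w),np.arange(h))
    P=np.stack([(u-K[0,2])/K[0,0]*z,-(v-K[1,2])/K[1,1]*z,-z,np.ones_like(z)],-1)
    W=P@np.linalg.inv(c["view"]).T
    W=W[...,:3]; W[z==0]=np.nan
    return W
def save(n,im): cv2.imwrite("pics/"+n,im[...,::-1])
E
python3 - <<'E'
from h import *
a=camera("scene");b=camera("top")
save("s.png",a["image"]);save("t.png",b["image"])
np.savez("c0.npz",s=a["image"],t=b["image"],sw=cloud(a),tw=cloud(b))
print(np.linalg.inv(a["view"])[:3].round(3),np.linalg.inv(b["view"])[:3].round(3),a["mtx"])
print(read_state())
E
```

```text
[[ 0.081 -0.842  0.533  1.093]
 [ 0.997  0.064 -0.05  -0.082]
 [ 0.008  0.536  0.844  0.897]] [[ 0.075  0.972 -0.224  0.348]
 [-0.997  0.072 -0.022 -0.038]
 [-0.005  0.225  0.974  1.268]] [[379.95503432   0.         279.56044401]
 [  0.         379.95503432 212.73742439]
 [  0.           0.           1.        ]]
{'time': 0.1, 'joint_positions': array([-1.15557575,  0.33283553, -0.06471509,  1.46084358,  0.0216165 ,
        1.34991303, -0.08847516]), 'joint_vel': array([ 0.00013917, -0.0003755 , -0.00165479, -0.00178372, -0.00152986,
        0.00086386, -0.00119937]), 'joint_torque': array([ 2.02581105e-03, -6.24536848e+01,  2.48451205e-02, -3.90716743e+01,
       -6.13552518e-02,  3.65398068e-02,  8.04012507e-05]), 'ee_pos': array([0.26483237, 0.56573458, 0.22182334]), 'eef_rot': array([ 2.17135904e-01,  9.76141165e-01, -6.42747481e-04, -1.07373671e-04]), 'ft_force': array([ 0.21591295, -1.02440262,  0.01559434]), 'torque': array([0.03229512, 0.02929865, 0.03978408]), 'grip_force': 0.0, 'width': 0.08704024284015822}
```

View pics/s.png

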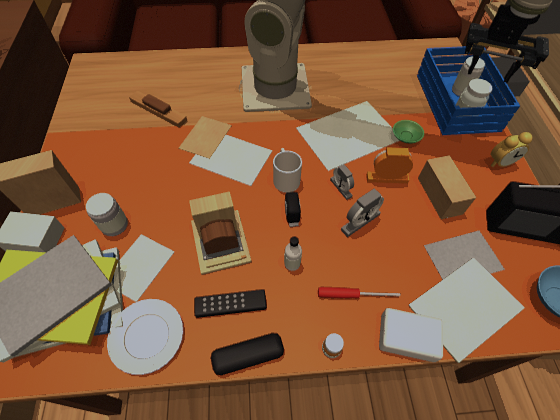

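View pics/t.png

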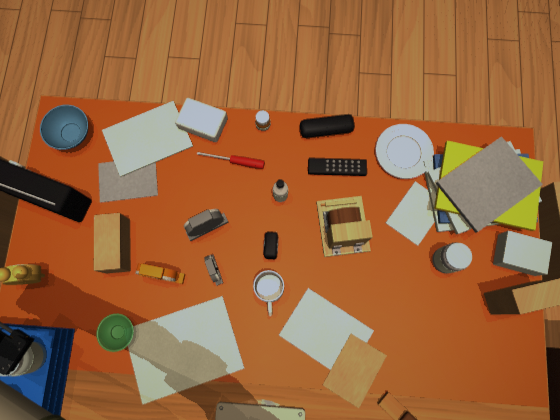

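The pictures show these grey or dial candidates in the scene view:
- a large grey gauge at (364,212), at (206,223) in the top view
- a small grey gauge at (343,180), at (213,268) in the top view
- an orange gauge at (390,165), at (160,272) in the top view

I choose the larger grey one. The jig is at (220,230) in the scene view and (345,227) in the top view. The mug, tape rule and glue bottle lie between the gauge and the jig.

```bash
python3 - <<'E'
from h import *
d=np.load("c0.npz")
im=d["s"][150:250,170:410]; save("crop.png",cv2.resize(im,None,fx=3.3,fy=3.3,interpolation=cv2.INTER_CUBIC))
def rect(P,n):
    r=cv2.minAreaRect((P[:,:2]*1000).astype(np.float32)); print(n,len(P),np.round(r[0],1),np.round(r[1],1),round(r[2],1),"z",np.percentile(P[:,2],[2,50,98]).round(3))
def pick(W,u0,u1,v0,v1,z0,z1):
    P=W[v0:v1,u0:u1].reshape(-1,3); P=P[np.isfinite(P[:,0])]; return P[(P[:,2]>z0)&(P[:,2]<z1)]
T=d["tw"];S=d["sw"]
rect(pick(T,180,235,198,245,.006,.2),"gauge all top")
rect(pick(T,180,235,198,245,.11,.2),"gauge head top")
rect(pick(S,340,386,188,238,.008,.2),"gauge all scene")
rect(pick(T,315,375,190,260,.122,.15),"blank top")
rect(pick(S,185,250,190,275,.122,.15),"blank scene")
rect(pick(T,315,375,190,260,.07,.1),"foot top")
rect(pick(S,185,250,190,275,.07,.1),"foot scene")
rect(pick(T,315,375,190,260,.008,.2),"jig top")
for n,b in dict(mug=(250,290,268,315),tape=(260,282,230,260),glue=(268,292,178,205),small=(203,225,254,288)).items(): rect(pick(T,*b,.01,.2),n)
E
```

```text
gauge all top 845 [595.8 194. ] [131.2 154.8] 5.6 z [0.007 0.096 0.127]
gauge head top 294 [576.8 189.4] [29.  70.4] 31.2 z [0.111 0.123 0.128]
gauge all scene 1070 [534.3 163. ] [128.1 121.1] 33.7 z [0.009 0.074 0.125]
blank top 715 [ 571.2 -199.2] [ 46.1 101.2] 11.3 z [0.126 0.132 0.137]
blank scene 734 [ 569.3 -200.3] [47.9 99.9] 11.0 z [0.124 0.132 0.135]
foot top 530 [ 595.3 -193.4] [96.2 99.2] 11.3 z [0.072 0.085 0.095]
foot scene 831 [ 614.6 -190.9] [54.8 99.3] 11.6 z [0.072 0.085 0.098]
jig top 2626 [ 605.6 -181.6] [161.2 152.3] 10.9 z [0.009 0.07  0.136]
mug 317 [409.6   6.3] [ 79.2 102. ] 66.1 z [0.011 0.081 0.096]
tape 364 [533.4   6.2] [71.2 35.7] 4.4 z [0.025 0.061 0.067]
glue 269 [681.7  -8.7] [36.1 39.8] 2.3 z [0.019 0.085 0.133]
small 284 [458.2 157. ] [83.8 19.7] 25.7 z [0.011 0.076 0.09 ]
```

View pics/crop.png

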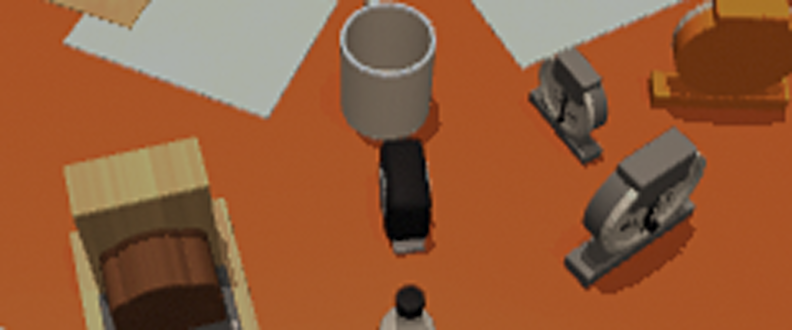

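The crop confirms the larger grey gauge. Its dial faces +x/+y, yaw about 31°, centred at (577,189) mm with its head at z = 0.124 m. The jig's yaw is about 11.2° and its sizes match. I'm approaching now.

>>> {"fn": "step_arm", "kwargs": {
  "delta_pos": [
    [0.9, -1, 0],
    [1, -1, 0],
    [1, -1, 0],
    [1, -1, 0],
    [1, -1, 0],
    [1, -1, 0],
    [1, -1, 0],
    [1, -1, 0],
    [1, -1, 0],
    [1, -1, 0],
    [1, -1, 0],
    [1, -1, 0]
  ],
  "turn": [-0.4, -0.4, -0.4, -0.4, -0.4, -0.4, -0.4, -0.4, -0.4, -0.4, -0.4, -0.4],
  "grip": 0,
  "newtons": 15
}}

```text
time: 1.3
ee_pos: [0.5631, 0.2649, 0.2222]
eef_rot: [0.486, 0.874, -0.0, -0.0]
ft_force: [0.8, 1.2, -0.2]
width: 0.0868
grip_force: 0.0
```

>>> {"fn": "step_arm", "kwargs": {
  "delta_pos": [
    [0.15, -0.75, 0],
    [0.15, -0.75, 0],
    [0.15, -0.75, 0],
    [0.1, -0.75, 0],
    [0, 0, -0.6],
    [0, 0, 0],
    [0, 0, 0]
  ],
  "turn": [-0.1, 0, 0, 0, 0, 0, 0]
}}

```text
time: 2.0
ee_pos: [0.5752, 0.1925, 0.2067]
eef_rot: [0.49, 0.872, -0.0, -0.001]
ft_force: [1.2, 0.9, 1.0]
width: 0.087
grip_force: 0.0
```

```bash
python3 - <<'E'
from h import *
print(read_state()["ee_pos"])
a=camera("scene"); im=a["image"][120:250,300:440]; save("c1.png",cv2.resize(im,None,fx=4,fy=4,interpolation=cv2.INTER_CUBIC))
E
```

```text
[0.57517974 0.19252855 0.20669265]
```

View pics/c1.png

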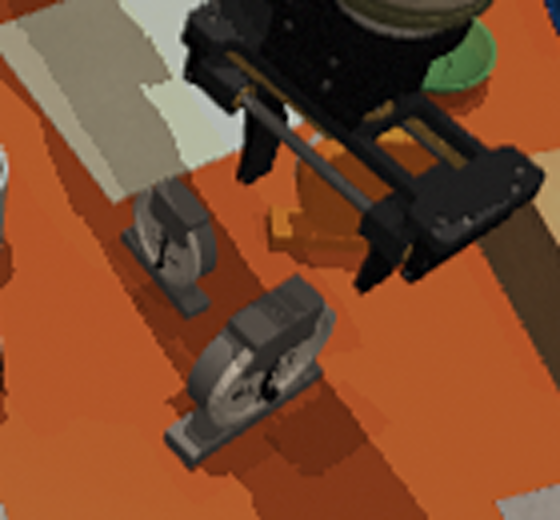

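>>> {"fn": "step_arm", "kwargs": {
  "delta_pos": [
    [0.07, -0.14, -0.9],
    [0, 0, -0.9],
    [0, 0, -0.9],
    [0, 0, -0.9],
    [0, 0, -0.8],
    [0, 0, -0.45],
    [0, 0, 0],
    [0, 0, 0]
  ],
  "turn": [0, 0, 0, 0, 0, 0, 0, 0]
}}

```text
time: 2.85
ee_pos: [0.5783, 0.1881, 0.0871]
eef_rot: [0.49, 0.871, 0.0, 0.0]
ft_force: [0.0, -0.5, -0.1]
width: 0.0868
grip_force: 0.0
```

>>> {"fn": "step_arm", "kwargs": {
  "delta_pos": [
    [0, 0, 0],
    [0, 0, 0],
    [0, 0, 0],
    [0, 0, 0],
    [0, 0, 0],
    [0, 0, 0],
    [0, 0, 0],
    [0, 0, 0]
  ],
  "turn": [0, 0, 0, 0, 0, 0, 0, 0],
  "grip": 1,
  "newtons": 15
}}

```text
time: 3.65
ee_pos: [0.5779, 0.1876, 0.0863]
eef_rot: [0.491, 0.871, 0.0, -0.0]
ft_force: [0.1, -0.1, 0.9]
width: 0.0311
grip_force: 0.0
```

>>> {"fn": "step_arm", "kwargs": {
  "delta_pos": [
    [0, 0, 0],
    [0, 0, 0],
    [0, 0, 0],
    [0, 0, 0]
  ],
  "turn": [0, 0, 0, 0]
}}

```text
time: 4.05
ee_pos: [0.5779, 0.1875, 0.0863]
eef_rot: [0.491, 0.871, -0.0, -0.0]
ft_force: [-0.1, -0.5, -0.4]
width: 0.028
grip_force: 15.0
```

>>> {"fn": "step_arm", "kwargs": {
  "delta_pos": [
    [0, 0, 0.4],
    [0, 0, 0.7],
    [0, 0, 0.9],
    [0, 0, 0.9],
    [0, 0, 0.9],
    [0, 0, 0.9],
    [0, 0, 0.9],
    [0, 0, 0.7],
    [0, 0, 0.3],
    [0, 0, 0],
    [0, 0, 0]
  ],
  "turn": [0, 0, 0, 0, 0, 0, 0, 0, 0, 0, 0]
}}

```text
time: 5.15
ee_pos: [0.5775, 0.1875, 0.2504]
eef_rot: [0.491, 0.871, -0.0, -0.0]
ft_force: [-0.3, 0.3, -3.3]
width: 0.0282
grip_force: 15.0
```

>>> {"fn": "step_arm", "kwargs": {
  "delta_pos": [
    [0.05, -0.5, 0],
    [0.1, -0.9, 0],
    [0.1, -1, 0],
    [0.1, -1, 0],
    [0.1, -1, 0],
    [0.1, -1, 0],
    [0.1, -1, 0],
    [0.1, -1, 0],
    [0.1, -1, 0],
    [0.1, -1, 0],
    [0.1, -1, 0],
    [0.1, -1, 0]
  ],
  "turn": [0, -0.2, -0.3, -0.3, -0.3, -0.3, -0.3, -0.3, -0.3, -0.3, -0.3, 0]
}}

```text
time: 6.35
ee_pos: [0.6068, -0.0995, 0.2513]
eef_rot: [0.635, 0.772, -0.0, 0.0]
ft_force: [-0.8, 0.5, -2.4]
width: 0.0282
grip_force: 15.0
```

>>> {"fn": "step_arm", "kwargs": {
  "delta_pos": [
    [0.1, -1, 0],
    [0.1, -1, 0],
    [0.05, -0.9, 0],
    [0, -0.6, 0],
    [0, -0.28, 0],
    [0, 0, 0],
    [0, 0, 0],
    [0, 0, 0],
    [0, 0, 0],
    [0, 0, 0]
  ],
  "turn": [0, 0, 0, 0, 0, 0, 0, 0, 0, 0]
}}

```text
time: 7.35
ee_pos: [0.6131, -0.1912, 0.2514]
eef_rot: [0.634, 0.774, 0.0, -0.0]
ft_force: [-0.3, -0.5, -3.0]
width: 0.0275
grip_force: 15.0
```

```bash
python3 - <<'E'
from h import *
print(read_state()["ee_pos"],read_state()["eef_rot"])
a=camera("scene");b=camera("top")
np.savez("c1.npz",s=a["image"],t=b["image"],sw=cloud(a),tw=cloud(b))
x=cv2.resize(a["image"][120:280,150:290],None,fx=3.5,fy=3.5,interpolation=cv2.INTER_CUBIC)
save("c2.png",x)
W=cloud(a); ax=np.array([.981,.194]); o=np.array([.5703,-.1997])
P=W.reshape(-1,3); q=P[:,:2]-o; X=q@ax; Y=q@np.array([-.194,.981])
m=(abs(X-.05)<.04)&(abs(Y)<.075)&(P[:,2]>.15)&(P[:,2]<.235)
for z in np.arange(.15,.235,.01):
    k=m&(P[:,2]>z)&(P[:,2]<z+.01)
    if k.sum(): print(round(z,3),k.sum(),"x",np.percentile(X[k],[5,50,95]).round(4),"y",Y[k].min().round(4),Y[k].max().round(4), np.polyfit(Y[k],X[k],1).round(3))
E
```

```text
[ 0.61308373 -0.19122822  0.2513869 ] [ 6.33776752e-01  7.73516000e-01  1.61094673e-04 -1.70092940e-05]
0.16 63 x [0.0551 0.0564 0.0575] y -0.0546 0.0624 [-0.009  0.056]
0.17 161 x [0.0428 0.0565 0.0583] y -0.0559 0.063 [-0.021  0.055]
0.18 252 x [0.0334 0.052  0.0575] y -0.0561 0.0637 [-0.007  0.05 ]
0.19 130 x [0.0488 0.0523 0.0571] y -0.0312 0.0377 [-0.007  0.053]
0.2 103 x [0.049  0.0508 0.0562] y -0.0388 0.0453 [-0.015  0.052]
0.21 38 x [0.0488 0.0547 0.057 ] y -0.0433 0.0533 [-0.015  0.054]
0.22 19 x [0.0485 0.0506 0.0563] y 0.0416 0.0543 [0.612 0.023]
0.23 10 x [0.0494 0.0509 0.0556] y 0.0427 0.0546 [0.603 0.023]
```

View pics/c2.png

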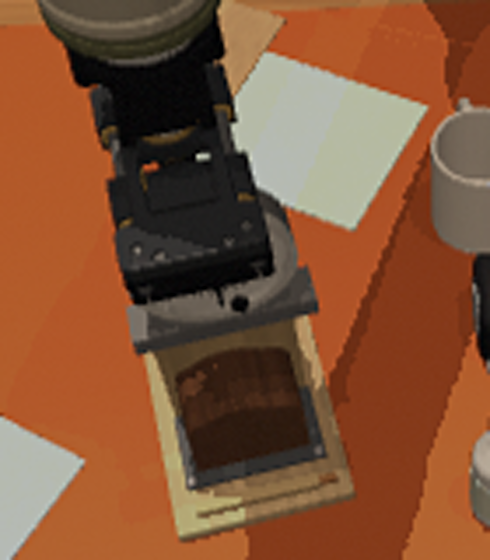

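The gauge hangs upright over the foot: dial outward, pointer near (222,296) in the crop, black diamond at (240,302). Its back is about 6 mm off the blank's face and parallel. I'll rectify the dial plane to read the mark's angle.

```bash
cat >> h.py <<'E'
AX=np.array([.981,.194]);AY=np.array([-.194,.981]);O=np.array([.5703,-.1997])
def dial(c,xf,y0,zb,s=5):   # orthographic picture of front plane; px col=(y-y0+60)*s, row=(zb+.124-z)*s
    K=c["mtx"];V=c["view"]
    q=[(-.06,0),(.06,0),(.06,.124),(-.06,.124)]
    W=np.array([[*(O+xf*AX+(y0+y)*AY),zb+z,1] for y,z in q])
    p=W@V.T; uv=np.stack([K[0,0]*p[:,0]/-p[:,2]+K[0,2],K[1,1]*p[:,1]/p[:,2]+K[1,2]],1)
    d=np.array([[(y+.06)*1000*s,(.124-z)*1000*s] for y,z in q])
    H=cv2.getPerspectiveTransform(uv.astype(np.float32),d.astype(np.float32))
    return cv2.warpPerspective(c["image"],H,(120*s,124*s),flags=cv2.INTER_CUBIC)
E
python3 - <<'E'
from h import *
a=camera("scene"); save("d1.png",dial(a,.0565,.004,.165))
E
```

```text
(no output)
```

View pics/d1.png

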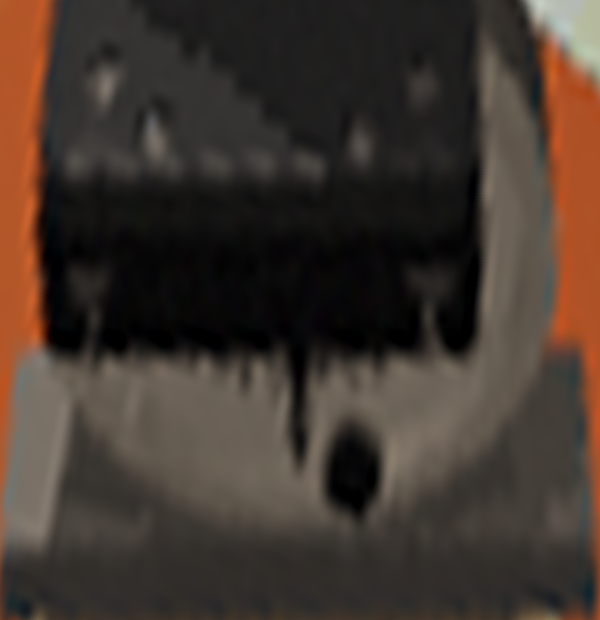

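The mark reads about +0.25 rad: centre (300,270), pointer tip (299,470), diamond (353,468). I'm lowering onto the crown, with a grip that lets the head pivot.

>>> {"fn": "step_arm", "kwargs": {
  "delta_pos": [
    [-0.1, -0.02, -0.5],
    [0, 0, -0.7],
    [0, 0, -0.7],
    [0, 0, -0.6],
    [0, 0, -0.3],
    [0, 0, 0],
    [0, 0, 0],
    [0, 0, -0.1],
    [0, 0, 0],
    [0, 0, 0]
  ],
  "turn": [0, 0, 0, 0, 0, 0, 0, 0, 0, 0]
}}

```text
time: 8.5
ee_pos: [0.6106, -0.1925, 0.1792]
eef_rot: [0.634, 0.773, 0.0, 0.0]
ft_force: [0.6, -0.5, -3.7]
width: 0.0283
grip_force: 15.0
```

>>> {"fn": "step_arm", "kwargs": {
  "delta_pos": [
    [0, 0, -0.1],
    [0, 0, 0],
    [0, 0, 0]
  ],
  "turn": [0, 0, 0]
}}

```text
time: 8.8
ee_pos: [0.6104, -0.1924, 0.1763]
eef_rot: [0.634, 0.773, 0.0, -0.0]
ft_force: [-0.1, 0.5, -2.2]
width: 0.0277
grip_force: 15.0
```

>>> {"fn": "step_arm", "kwargs": {
  "delta_pos": [
    [0, 0, -0.05],
    [0, 0, 0]
  ],
  "turn": [0, 0]
}}

```text
time: 9.0
ee_pos: [0.6106, -0.1927, 0.1762]
eef_rot: [0.634, 0.773, 0.0, 0.0]
ft_force: [-3.0, 0.3, 5.3]
width: 0.0279
grip_force: 15.0
```

>>> {"fn": "step_arm", "kwargs": {
  "delta_pos": [
    [0, 0, -0.05],
    [0, 0, 0]
  ],
  "turn": [0, 0]
}}

```text
time: 9.2
ee_pos: [0.6109, -0.193, 0.1761]
eef_rot: [0.634, 0.773, 0.001, 0.001]
ft_force: [-4.9, 1.3, 12.5]
width: 0.028
grip_force: 15.0
```

>>> {"fn": "step_arm", "kwargs": {
  "delta_pos": [
    [-0.02, 0.1, 0],
    [-0.02, 0.1, 0],
    [-0.02, 0.1, 0],
    [-0.02, 0.1, -0.01],
    [-0.02, 0.1, -0.01],
    [0, 0, 0],
    [0, 0, 0]
  ],
  "turn": [0, 0, 0, 0, 0, 0, 0]
}}

```text
time: 9.9
ee_pos: [0.6083, -0.181, 0.1751]
eef_rot: [0.634, 0.773, 0.0, 0.001]
ft_force: [-2.9, -0.7, 9.2]
width: 0.0279
grip_force: 15.0
```

```bash
cat >> h.py <<'E'
def meas(n=None):
    a=camera("scene"); W=cloud(a); st=read_state()
    P=W.reshape(-1,3); q=P[:,:2]-O; X=q@AX; Y=q@AY; Z=P[:,2]
    t=st["ee_pos"]; print("tcp jig",((t[:2]-O)@AX).round(4),((t[:2]-O)@AY).round(4),t[2].round(4),"F",st["ft_force"].round(1))
    m=(X>.047)&(X<.062)&(abs(Y)<.09)&(Z>.095)&(Z<.15)
    A=np.stack([Y[m],Z[m],np.ones(m.sum())],1); print("front n",m.sum(),np.linalg.lstsq(A,X[m],rcond=None)[0].round(3),"Xmed",np.median(X[m]).round(4))
    r=cv2.minAreaRect((np.stack([Y[m],Z[m]],1)*1000).astype(np.float32)); print("rect",np.round(r[0],1),np.round(r[1],1),round(r[2],2))
    if n: save(n,dial(a,np.median(X[m]),.004,.09))
    return X[m],Y[m],Z[m]
E
python3 - <<'E'
from h import *
X,Y,Z=meas("d2.png")
for y in np.arange(-.06,.08,.01):
    k=(abs(Y-y)<.004)
    if k.sum(): print(round(y,3),Z[k].min().round(4),end="; ")
E
```

```text
tcp jig 0.0409 0.011 0.1751 F [-3.5 -1.4  9.5]
front n 335 [-0.008 -0.031  0.056] Xmed 0.0531
rect [  3.1 121.1] [119.   53.9] 1.66
-0.05 0.0964; -0.04 0.0963; -0.03 0.0962; -0.02 0.0966; -0.01 0.0966; 0.0 0.0962; 0.01 0.0984; 0.02 0.0956; 0.03 0.0958; 0.04 0.0967; 0.05 0.098; 0.06 0.0973;
```

View pics/d2.png

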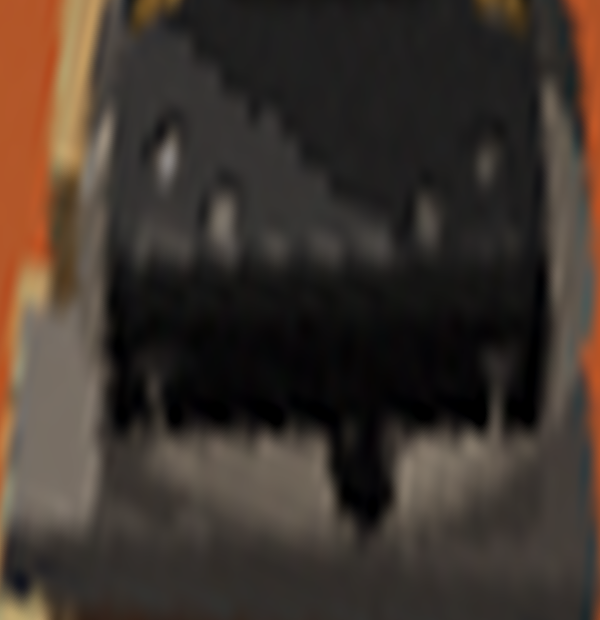

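The gauge is rocking: pointer near column 340, diamond at (367,500), so about half the angle remains.

>>> {"fn": "step_arm", "kwargs": {
  "delta_pos": [
    [-0.02, 0.1, -0.01],
    [-0.02, 0.1, -0.01],
    [-0.02, 0.1, -0.01],
    [-0.02, 0.1, -0.01],
    [-0.02, 0.08, -0.01],
    [0, 0, 0],
    [0, 0, 0],
    [0, 0, 0],
    [0, 0, 0],
    [0, 0, 0],
    [0, 0, 0]
  ],
  "turn": [0, 0, 0, 0, 0, 0, 0, 0, 0, 0, 0]
}}

```text
time: 11.05
ee_pos: [0.6056, -0.1686, 0.1732]
eef_rot: [0.634, 0.773, 0.0, 0.001]
ft_force: [-3.5, -1.1, 5.9]
width: 0.028
grip_force: 15.0
```

```bash
python3 - <<'E'
from h import *
X,Y,Z=meas("d3.png")
E
```

```text
tcp jig 0.0407 0.0236 0.1733 F [-2.6  0.   6.9]
front n 318 [-0.014 -0.052  0.058] Xmed 0.0528
rect [  2.6 116.6] [ 53.1 107.4] 77.52
```

View pics/d3.png

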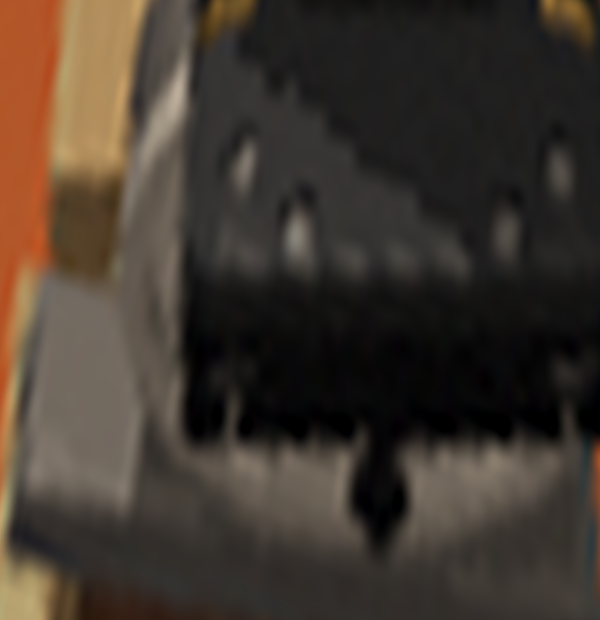

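Pointer and mark now look merged at columns 365–395 (diamond near (378,500)). I'll measure the offset numerically.

```bash
cat >> h.py <<'E'
def cols(n=1):
    D=np.mean([dial(camera("scene"),.053,.004,.09).mean(2) for _ in range(n)],0)
    for r in range(440,560,8):
        w=np.clip(75-D[r-2:r+3,300:470].mean(0),0,None); 
        if w.sum()>0:
            c=np.arange(300,470); k=w>20
            print(r,"dark",k.sum(),"centroid",round((w*c).sum()/w.sum(),1),"min",c[w.argmax()], c[k][[0,-1]] if k.any() else "")
    # lower edge of base, left corner line via front points
    return D
E
python3 - <<'E'
from h import *
cols(4)
a=camera("scene");W=cloud(a);P=W.reshape(-1,3);q=P[:,:2]-O;X=q@AX;Y=q@AY;Z=P[:,2]
# base top ledge & silhouettes: bottom front edge
m=(X>.048)&(X<.06)&(Z>.07)&(Z<.16)&(abs(Y)<.075)
ys=np.arange(-.05,.06,.006);zs=[np.sort(Z[m&(abs(Y-y)<.003)])[:2].mean() if (m&(abs(Y-y)<.003)).sum()>3 else np.nan for y in ys]
print(np.round(zs,4)); k=np.isfinite(zs); print(np.polyfit(ys[k],np.array(zs)[k],1))
E
```

```text
440 dark 170 centroid 383.6 min 378 [300 469]
448 dark 56 centroid 379.5 min 377 [359 433]
456 dark 45 centroid 379.5 min 376 [357 401]
464 dark 47 centroid 378.0 min 374 [355 401]
472 dark 52 centroid 377.9 min 372 [353 404]
480 dark 56 centroid 378.4 min 371 [351 406]
488 dark 58 centroid 378.8 min 397 [350 407]
496 dark 60 centroid 378.9 min 396 [349 408]
504 dark 60 centroid 379.1 min 366 [349 408]
512 dark 57 centroid 379.7 min 384 [351 407]
520 dark 49 centroid 380.3 min 382 [356 404]
528 dark 39 centroid 381.5 min 380 [362 400]
536 dark 34 centroid 383.5 min 378 [364 397]
544 dark 36 centroid 384.1 min 378 [364 469]
552 dark 54 centroid 382.9 min 379 [300 469]
[0.1064 0.0867 0.0727 0.0779 0.0795 0.0835 0.0863 0.0876 0.0887 0.0882
 0.0861 0.0832 0.0806 0.0799 0.0757 0.0733 0.082  0.0792 0.0796]
[-0.09531628  0.08338582]
```

>>> {"fn": "step_arm", "kwargs": {
  "delta_pos": [
    [-0.01, 0.05, 0],
    [0, 0, 0],
    [0, 0, 0],
    [0, 0, 0],
    [0, 0, 0],
    [0, 0, 0],
    [0, 0, 0],
    [0, 0, 0],
    [0, 0, 0],
    [0, 0, 0],
    [0, 0, 0],
    [0, 0, 0]
  ],
  "turn": [0, 0, 0, 0, 0, 0, 0, 0, 0, 0, 0, 0]
}}

```text
time: 12.55
ee_pos: [0.6054, -0.1672, 0.173]
eef_rot: [0.634, 0.773, 0.0, 0.001]
ft_force: [-3.4, -1.7, 6.2]
width: 0.028
grip_force: 15.0
```

```bash
python3 - <<'E'
from h import *
meas()
a=camera("scene")
D=dial(a,.053,.004,.09,s=10)
save("d4.png",np.clip(D[820:1140,500:1020].astype(float)*2.2,0,255).astype(np.uint8))
cols(4)
E
```

```text
tcp jig 0.0407 0.0251 0.173 F [-2.5 -1.4  7.2]
front n 320 [-0.012 -0.06   0.059] Xmed 0.0531
rect [  8.4 122.3] [ 54.6 124.2] 89.45
440 dark 170 centroid 383.1 min 379 [300 469]
448 dark 91 centroid 379.4 min 378 [301 433]
456 dark 44 centroid 379.7 min 376 [358 401]
464 dark 45 centroid 379.1 min 375 [357 401]
472 dark 50 centroid 378.8 min 374 [354 403]
480 dark 55 centroid 378.9 min 372 [352 406]
488 dark 57 centroid 379.6 min 397 [351 407]
496 dark 59 centroid 380.4 min 396 [351 409]
504 dark 59 centroid 381.1 min 396 [352 410]
512 dark 57 centroid 381.6 min 384 [353 409]
520 dark 48 centroid 381.4 min 383 [358 405]
528 dark 39 centroid 382.0 min 380 [362 400]
536 dark 34 centroid 383.9 min 378 [364 397]
544 dark 34 centroid 384.2 min 377 [364 469]
552 dark 56 centroid 383.0 min 376 [300 469]
```

View pics/d4.png

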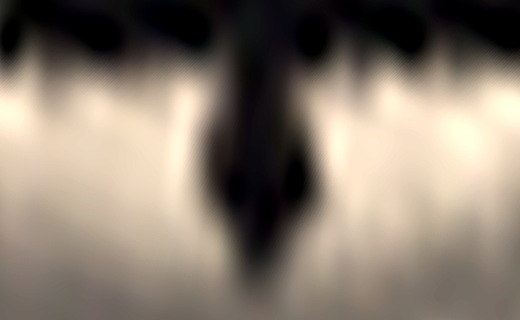

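The pointer lies centred inside the diamond: neck at about x 267, diamond spanning 205–325 (centre 265), so within about 0.5 mm. The bearing force is about 9 N and the back is about 3 mm off the blank. I'm handing it in.

```bash
python3 -c "
from bench import *
print(close_job())"
```

```text
the job is handed in; nothing more can be done
None
```

The job is handed in. The arm is still gripping the gauge on the worn sole, with the pointer on the mark to about 0.5 mm, a bearing force of about 9 N and the back about 3 mm off the blank; the hand-in returned no verdict.

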